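# Change over the racks in an analyser's sampler

### The job

Change over the analyser's sampler: slide the orange lane-gate grip left to its open stop, take out every finished yellow rack and stand it in the grey tray, and load each waiting blue rack, nose first, into a free lane under the blue hood until it is fully home. Then slide the gate back right to its locked stop. Leave the red control rack where it is and do not disturb the white bottle or the little amber jar.

Things in the scene. Friction and masses are not known exactly. Their poses are not given: they have to be found in the camera images.
- sampler_origin (a point): rack sampler at the front of a white bench analyser (fixed): point on the bench under the middle of the gate line. x runs into the analyser along its lanes, y left along the gate, z up. Dark lane floor 30 mm above the bench, from x=-105 to 157 mm. White lane guides 18 mm above the floor from x=-27 to 157; before that an open apron. Left console y=128 to 230 mm, 48 mm tall
- hood_edge (a point): middle of the lower front edge of the sampler's clear blue hood, which covers the far part of the lanes from here (x=77 mm) to the end wall: underside 104 mm above the lane floor (a standing rack slides under with 12 mm to spare), top edge 145 mm above the bench; open at the front
- end_wall (a point): foot of the end wall of the lanes (x=157 mm), under the hood; the noses of racks that are fully home touch it. The housing behind it is 150 mm tall, covers on it up to 200 mm
- lane1 (a point): rightmost of the four lanes, which lie side by side 62 mm apart (lane centres at the sampler's y=-93, -31, 31, 93 mm), each 42 mm wide between guides: point on the lane floor, mid lane, at the gate line (x=0), sampler's axes. Racks go in nose first along x; of a rack fully home the centre is 82 mm and the grip point 24 mm past the gate line, handle in front of the hood
- lane4 (a point): leftmost of the four lanes: the same point there
- gate (a joint): position in m of the sliding lane gate: 0 = locked, against its right stop (red mark), an orange tooth (20 mm wide, 26 mm tall, 6 mm thick) across the middle of each lane, 4 mm behind the tails of racks that are home; 0.031 = open, against its left stop (green mark), teeth hidden between the lanes. About 2.5 N friction, stays where left; a rack not home blocks it
- gate_grip (a point): grip of the gate on the left console: upright orange paddle 14 mm (along y) x 30 mm (along x), from 50 to 102 mm above the bench; this point is on its axis 84 mm above the bench and travels with it along the sampler's y (y=165 mm locked, 196 mm open)
- done1_mid (a point): yellow finished rack (white caps), fully home in one of the lanes: centre of a sample rack 150 long x 34 wide x 92 mm tall over the caps of its five fixed tubes, 0.15 kg, heavy-footed; 46 mm above its flat underside. x runs along it from handle end to nose, z up. The 34 mm wide body is 55 mm tall (28 mm at the handle end); tubes 16 mm wide above it
- done1_grip (a point): grip point on the handle fin of rack done1, 58 mm from the rack's centre towards its -x end and 72 mm above its underside; same axes. The fin is 14 mm thick across y, 26 mm long along x, same colour as the rack; its top is 90 mm above the underside
- done2_mid (a point): yellow finished rack (white caps), fully home in one of the lanes: centre of a sample rack 150 long x 34 wide x 92 mm tall over the caps of its five fixed tubes, 0.15 kg, heavy-footed; 46 mm above its flat underside. x runs along it from handle end to nose, z up. The 34 mm wide body is 55 mm tall (28 mm at the handle end); tubes 16 mm wide above it
- done2_grip (a point): grip point on the handle fin of rack done2, 58 mm from the rack's centre towards its -x end and 72 mm above its underside; same axes. The fin is 14 mm thick across y, 26 mm long along x, same colour as the rack; its top is 90 mm above the underside
- control_mid (a point): red control rack (black caps), fully home in one of the lanes, still in use, stays: centre of a sample rack 150 long x 34 wide x 92 mm tall over the caps of its five fixed tubes, 0.15 kg, heavy-footed; 46 mm above its flat underside. x runs along it from handle end to nose, z up. The 34 mm wide body is 55 mm tall (28 mm at the handle end); tubes 16 mm wide above it
- control_grip (a point): grip point on the handle fin of rack control, 58 mm from the rack's centre towards its -x end and 72 mm above its underside; same axes. The fin is 14 mm thick across y, 26 mm long along x, same colour as the rack; its top is 90 mm above the underside
- wait1_mid (a point): blue rack waiting on the bench right of the sampler; two or three present: centre of a sample rack 150 long x 34 wide x 92 mm tall over the caps of its five fixed tubes, 0.15 kg, heavy-footed; 46 mm above its flat underside. x runs along it from handle end to nose, z up. The 34 mm wide body is 55 mm tall (28 mm at the handle end); tubes 16 mm wide above it
- wait1_grip (a point): grip point on the handle fin of rack wait1, 58 mm from the rack's centre towards its -x end and 72 mm above its underside; same axes. The fin is 14 mm thick across y, 26 mm long along x, same colour as the rack; its top is 90 mm above the underside
- wait2_mid (a point): blue rack waiting on the bench right of the sampler; two or three present: centre of a sample rack 150 long x 34 wide x 92 mm tall over the caps of its five fixed tubes, 0.15 kg, heavy-footed; 46 mm above its flat underside. x runs along it from handle end to nose, z up. The 34 mm wide body is 55 mm tall (28 mm at the handle end); tubes 16 mm wide above it
- wait2_grip (a point): grip point on the handle fin of rack wait2, 58 mm from the rack's centre towards its -x end and 72 mm above its underside; same axes. The fin is 14 mm thick across y, 26 mm long along x, same colour as the rack; its top is 90 mm above the underside
- wait3_mid (a point): blue rack waiting on the bench right of the sampler; two or three present: centre of a sample rack 150 long x 34 wide x 92 mm tall over the caps of its five fixed tubes, 0.15 kg, heavy-footed; 46 mm above its flat underside. x runs along it from handle end to nose, z up. The 34 mm wide body is 55 mm tall (28 mm at the handle end); tubes 16 mm wide above it
- wait3_grip (a point): grip point on the handle fin of rack wait3, 58 mm from the rack's centre towards its -x end and 72 mm above its underside; same axes. The fin is 14 mm thick across y, 26 mm long along x, same colour as the rack; its top is 90 mm above the underside
- tray_floor (a point): middle of the floor of the grey discharge tray, 5 mm above the bench, left of the sampler (fixed): open box 200 x 170 mm outside (x, y), walls 4 mm thick and 30 mm tall; room for two racks side by side, lengthwise along its x
- spray: bystander: white bottle with blue cap, 170 mm tall, beyond the tray; origin at its foot
- vial: bystander: small amber jar 55 mm tall, beyond the waiting racks; origin at its foot
Mind the look-alikes: they are no part of the job. Leave any pink look-alike of the part that bears done1_mid alone.

How it is judged:
By the outcome, as a careful person would: the job done as asked, in the order asked, and still so for the second after the job is handed in, with the robot touching nothing.
Of wait1, wait2, wait3 only 2 to 3 are there at a start; the rules pass over those that are not, and their reading is None.
At some moment in a run one of wait1, wait2, wait3, done1, done2 may be knocked a few centimetres aside while the robot is not near it.
It also fails if it takes over 210 s, if anything falls off the work surface, if the arm or the gripper's body presses on something with over 40 N, if the wrist force passes 120 N, or if a joint passes its speed limit or range.

### The arm

A 7-joint arm with a two-finger parallel gripper is mounted at the origin on the work surface. World frame = base frame: x ahead of the robot, y to its left, z up, the work surface at z = 0. Lengths are in m, angles in degrees, forces in N, time in s.
With the tool pointing down it reaches from about 0.4 to 0.85 m from the base axis. Payload 10.4 kg.
Tool frame: the origin (TCP) lies on the centre line of the jaws, within the pads' length; the fingertips stand 14 mm ahead of it and the grasp point (between the pads) lies 5 mm behind it; z points along the fingers, y is the line along which they close (so a half turn about z gives the same grasp; the last joint's range is limited). The gripper opens to 85 mm and grips with 20 to 120 N. Pads are 22 mm wide; open, the fingers measure 114 mm over their backs; the gripper's body (76 mm by 85 mm) begins 54 mm behind the grasp point. The pads swing forward as they close: fully open they stand 13 mm farther back than shut.
Start: joints at [69.58, 19.034, -3.707, 83.658, 1.238, 77.344, -5.071], TCP at [0.205, -0.591, 0.245] pointing down, gripper open.
Joint ranges: [-148.97, 148.97], [-28.65, 121.19], [-84.17, 76.75], [9.2, 138.47], [-72.65, 252.65], [3.7, 117.97], [-149.18, 149.18]. Speed limits (degrees/s): [127.2, 127.2, 159.86, 159.86, 180, 180, 180].

### API

Orientations are given as a 3x3 rotation matrix whose columns are the frame's x, y, z axes.
In Python, from plant import arm, cams gives the robot as it stands. The module is installed in compiled form; this text tells all that it offers.
- The arm moves only by the tool send_rows, never from a script. Its argument "moves" is a list of rows, each a list of 5 numbers: the shift along the world's x, y, z in mm, then the turn about the world's z in rad, then the finger opening in mm, from 0 to 85.4. In form: [[dx, dy, dz, spin, fingers], ...]. A call has 1 to 5 rows; each row shifts and turns the commanded pose from where the row before left it; what a row does not reach is not made up. A row lasts 1/8 s, in which the tool goes at most 62.5 mm and 10.7 degrees, less where a joint would pass 70% of its speed; a pose out of reach is approached as far as the arm can. A call with a gripper value outside its range is refused whole. The fingers move at their own pace and stop on an object; "force" is the grip in N (left out, the last holds). Time passes only in rows, so rows that do not move let the fingers close. It gives the time, the measured TCP pose, the force, the opening and the grip force at its end, in the units of the state.
- arm.get_obs(): the state, without advancing time (a new reading comes with each control period).
- cams.grab_frame(name): name is "scene" or "top"; returns the picture (384x512x3 uint8, red, green, blue); there is no depth.
- cams.camera_info(name): a dict with "mtx" (3x3 intrinsics, pixels), "view" (4x4, takes a point from world to camera coordinates). Camera axes: x right, y down, z forward; pixel columns grow to the right and rows downward; lengths in m; the calibration is good to about 2 mm. A picture is of the moment at which its call begins. camera_info takes no time and is no camera call.
- arm.sign_off(): hands the job in; it is judged then, once.
The state is a dict: "t": time; "joint_pos": joint angles; "qvel": joint speeds; "effort": joint torques, N m; "tool_pos": TCP position; "tcp_rot": TCP orientation; "ft_force": force on the tool from outside, world axes, zero at the start; "torque": the same for the moment, N m; "finger_gap": finger opening in m; "grasp_force": force on a finger pad.
Only numpy, scipy, OpenCV 4.12 (cv2) and the standard library are available. Lean on these libraries where they do the work, as an engineer would, in place of code of your own. Each camera call takes 0.05 s, during which the arm holds its last target. There are 200 camera calls.

## Working session

There is one attempt and no reset: what is moved stays moved. The work goes in short steps, Python scripts to look and compute and a tool call to move; the robot and the scene stay as the last step left them, time stands still between calls to the robot, and variables do not carry over. Pictures are saved under pics/ and viewed, at most 14 in all, crops included, and the job is handed in when it is done.

Besides the shell and the picture viewer there is one more tool, called after "Emit:" by a JSON object that holds its "op" and its "data", one argument or row to a line. send_rows: Moves the arm, as the interface text tells. Its arguments: {"type":"object","properties":{"moves":{"type":"array"},"force":{"type":"number"}},"required":["moves"]}

```bash
mkdir -p pics; python3 - <<'E'
from plant import arm,cams
import cv2,numpy as np
np.set_printoptions(precision=4,suppress=True)
for n in("scene","top"):
    im=cams.grab_frame(n); cv2.imwrite(f"pics/{n}0.png",im[:,:,::-1]); i=cams.camera_info(n); print(n,i["mtx"],i["view"])
o=arm.get_obs(); print(o["t"],o["tool_pos"],o["tcp_rot"],o["finger_gap"])
E
```

```text
scene [[415.3608   0.     247.2373]
 [  0.     415.3608 190.1763]
 [  0.       0.       1.    ]] [[ 0.3473  0.9377  0.0104 -0.1619]
 [ 0.7622 -0.2758 -0.5856 -0.3235]
 [-0.5463  0.2113 -0.8105  1.4748]
 [ 0.      0.      0.      1.    ]]
top [[424.9979   0.     261.6102]
 [  0.     424.9979 187.681 ]
 [  0.       0.       1.    ]] [[ 0.0058 -0.9999 -0.0103 -0.0052]
 [-0.9849 -0.0039 -0.1732  0.5184]
 [ 0.1731  0.0112 -0.9848  1.295 ]
 [ 0.      0.      0.      1.    ]]
0.1 [ 0.2047 -0.5902  0.2446] [[ 0.9448  0.3277 -0.0004]
 [ 0.3277 -0.9448  0.0012]
 [-0.     -0.0013 -1.    ]] 0.08549365975887796
```

View pics/scene0.png

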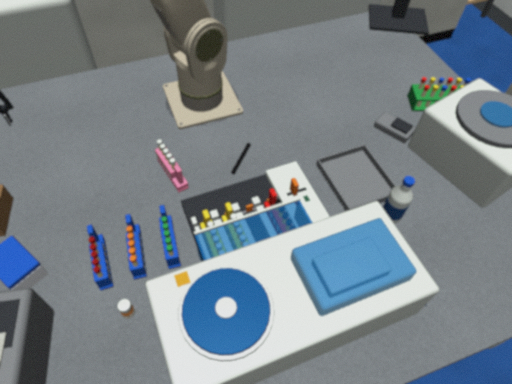

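View pics/top0.png

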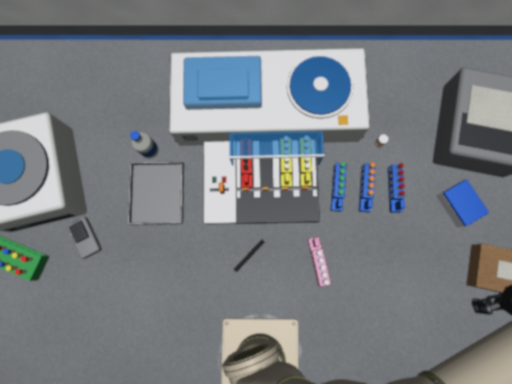

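```bash
cat > h.py <<'E'
from plant import arm,cams
import cv2,numpy as np
np.set_printoptions(precision=4,suppress=True)
def ray(n,u,v,z):
    i=cams.camera_info(n); R=i["view"][:3,:3]; c=-R.T@i["view"][:3,3]
    d=R.T@np.linalg.solve(i["mtx"],[u,v,1.]); return (c+d*(z-c[2])/d[2])
def proj(n,p):
    i=cams.camera_info(n); q=i["mtx"]@(i["view"][:3,:3]@np.array(p)+i["view"][:3,3]); return q[:2]/q[2]
E
python3 - <<'E'
import cv2
a=cv2.imread("pics/top0.png");s=cv2.imread("pics/scene0.png")
cv2.imwrite("pics/ct.png",cv2.resize(a[125:230,195:325],None,fx=6,fy=5.7*6/5.7,interpolation=cv2.INTER_CUBIC)[:600,:])
cv2.imwrite("pics/cb.png",cv2.resize(a[130:235,320:450],None,fx=5,fy=5,interpolation=cv2.INTER_CUBIC))
E
```

```text
(no output)
```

View pics/ct.png

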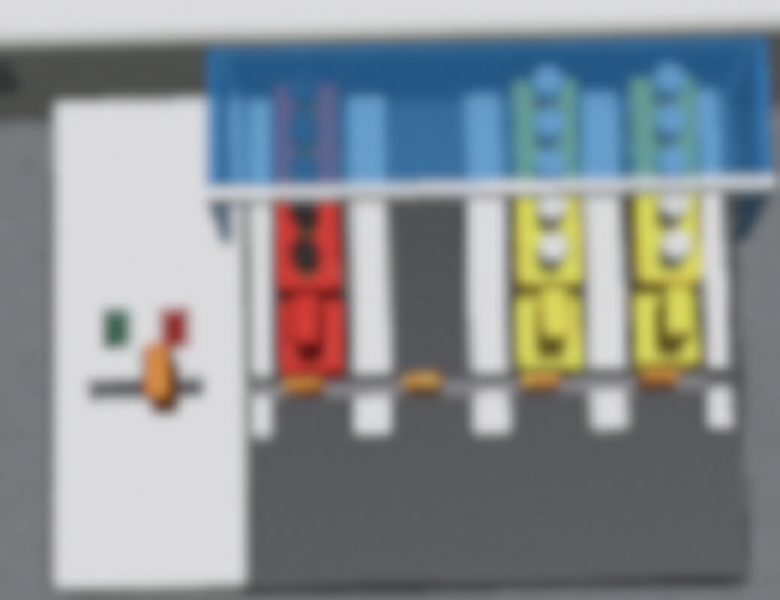

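View pics/cb.png

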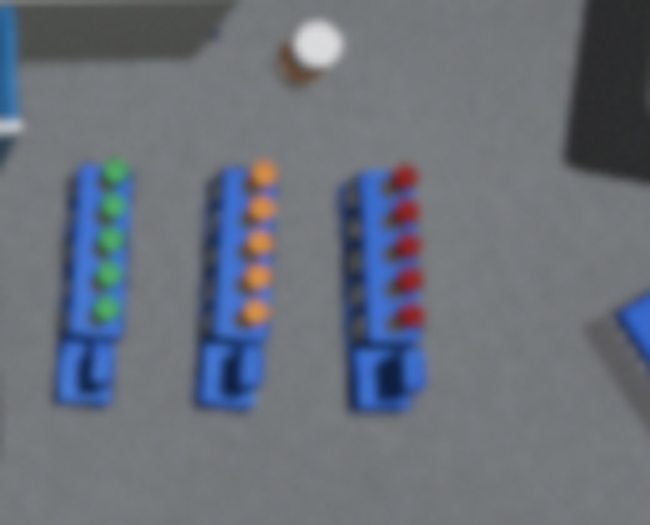

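```bash
python3 - <<'E'
from h import *
f=lambda cx,cy,z:ray("top",195+cx/6-.4,125+cy/6-.4,z)
for n,p in dict(t4=(303,383,.047),t3=(422,381,.047),t2=(540,379,.047),t1=(658,377,.047),cNL=(53,588,.048),cNR=(247,586,.048),cFL=(53,99,.048),floorNR=(747,580,.030),hood1=(207,188,.14),hood2=(775,183,.14),pad=(157,352,.102),f_red=(305,315,.12),f_d2=(550,310,.12),f_d1=(675,310,.12)).items(): print(n,f(*p))
g=lambda cx,cy,z:ray("top",320+cx/5-.4,130+cy/5-.4,z)
for n,l in dict(green=[(115,170),(112,206),(109,240),(108,274),(106,309)],orange=[(264,173),(261,208),(259,242),(257,277),(255,312)],red=[(405,178),(406,212),(406,246),(408,281),(409,317)]).items():
    P=np.array([g(*q,.090) for q in l]);d=P[0]-P[-1]; print(n,P[[0,-1]],P.mean(0),np.degrees(np.arctan2(d[1],d[0])))
for n,p in dict(green=(95,368),orange=(249,366),red=(408,366)).items(): print(n,"fin",g(*p,.090))
print([ray("top",*p,.03) for p in [(131,164),(184,164),(184,224),(129,224)]])
im=cams.grab_frame("top"); h=cv2.cvtColor(im,cv2.COLOR_RGB2HSV)
E
```

```text
t4 [0.5155 0.0493 0.047 ]
t3 [ 0.5168 -0.0132  0.047 ]
t2 [ 0.5181 -0.075   0.047 ]
t1 [ 0.5194 -0.1369  0.047 ]
cNL [0.4071 0.1774 0.048 ]
cNR [0.4086 0.0769 0.048 ]
cFL [0.6691 0.1851 0.048 ]
floorNR [ 0.4146 -0.1837  0.03  ]
hood1 [0.597  0.0933 0.14  ]
hood2 [ 0.6005 -0.1873  0.14  ]
pad [0.5215 0.1204 0.102 ]
f_red [0.5372 0.045  0.12  ]
f_d2 [ 0.5402 -0.077   0.12  ]
f_d1 [ 0.5404 -0.1391  0.12  ]
green [[ 0.5866 -0.2515  0.09  ]
 [ 0.5    -0.2437  0.09  ]] [ 0.543  -0.2472  0.09  ] -5.151435637477166
orange [[ 0.585  -0.3426  0.09  ]
 [ 0.4985 -0.3338  0.09  ]] [ 0.5417 -0.338   0.09  ] -5.835279580192428
red [[ 0.5821 -0.4287  0.09  ]
 [ 0.4958 -0.4267  0.09  ]] [ 0.5393 -0.4276  0.09  ] -1.2997054810122177
green fin [ 0.4638 -0.2361  0.09  ]
orange fin [ 0.4655 -0.3289  0.09  ]
red fin [ 0.4659 -0.4246  0.09  ]
[array([0.5971, 0.4201, 0.03  ]), array([0.5977, 0.2485, 0.03  ]), array([0.404 , 0.2412, 0.03  ]), array([0.4032, 0.4149, 0.03  ])]
```

Emit:
{"op": "send_rows", "data": {
  "moves": [
    [50,50,0,-0.062,45],
    [50,50,0,-0.062,45],
    [50,50,0,-0.062,45],
    [50,50,0,-0.062,45],
    [50,50,0,-0.062,45]
  ],
  "force": 60
}}

```text
t: 0.78
tool_pos: [0.4268, -0.3679, 0.2453]
tcp_rot: [[1.0, 0.022, -0.0], [0.022, -1.0, -0.0], [-0.0, 0.0, -1.0]]
ft_force: [0.5, -1.3, 0.1]
finger_gap: 0.0449
grasp_force: 0.0
```

Emit:
{"op": "send_rows", "data": {
  "moves": [
    [10,60,0,0,45],
    [10,60,0,0,45],
    [10,60,0,0,45],
    [10,60,0,0,45],
    [10,60,0,0,45]
  ]
}}

```text
t: 1.4
tool_pos: [0.4757, -0.0676, 0.2454]
tcp_rot: [[1.0, 0.024, 0.0], [0.024, -1.0, -0.0], [0.0, 0.0, -1.0]]
ft_force: [1.3, -0.4, -0.3]
finger_gap: 0.0451
grasp_force: 0.0
```

Emit:
{"op": "send_rows", "data": {
  "moves": [
    [3,53,0,0,45],
    [3,53,0,0,45],
    [3,53,0,0,45],
    [0,0,0,0,45],
    [0,0,0,0,45]
  ]
}}

```text
t: 2.02
tool_pos: [0.4847, 0.089, 0.2451]
tcp_rot: [[1.0, 0.024, -0.001], [0.024, -1.0, -0.0], [-0.001, 0.0, -1.0]]
ft_force: [0.9, -0.4, -0.4]
finger_gap: 0.0448
grasp_force: 0.0
```

Emit:
{"op": "send_rows", "data": {
  "moves": [
    [28,30,0,0,45],
    [0,0,-40,0,45],
    [0,0,-40,0,45],
    [0,0,0,0,45]
  ]
}}

```text
t: 2.52
tool_pos: [0.5113, 0.1174, 0.1629]
tcp_rot: [[1.0, 0.022, -0.005], [0.022, -1.0, -0.001], [-0.005, 0.001, -1.0]]
ft_force: [0.1, 0.8, 0.6]
finger_gap: 0.0454
grasp_force: 0.0
```

```bash
python3 - <<'E'
from h import *
im=cams.grab_frame("scene"); cv2.imwrite("pics/g1.png",cv2.resize(im[130:280,170:350],None,fx=4,fy=4,interpolation=2)[:,:,::-1]); print(arm.get_obs()["tool_pos"])
E
```

```text
[0.5124 0.1181 0.1651]
```

View pics/g1.png

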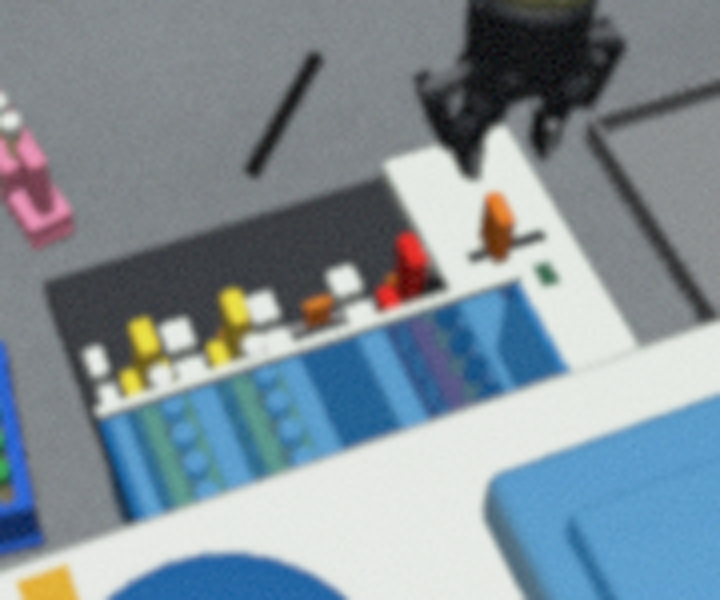

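The crop shows the open fingers (crop 475–545, 150) straddling the orange paddle (497, 225), which is still upright at the red mark; go down and close.

Emit:
{"op": "send_rows", "data": {
  "moves": [
    [0,0,-30,0,45],
    [0,0,-30,0,45],
    [0,0,-24,0,45],
    [0,0,0,0,45],
    [0,0,0,0,30]
  ]
}}

```text
t: 3.2
tool_pos: [0.5141, 0.1194, 0.0834]
tcp_rot: [[1.0, 0.023, 0.003], [0.023, -1.0, 0.0], [0.003, -0.0, -1.0]]
ft_force: [-0.2, -0.3, -0.4]
finger_gap: 0.0301
grasp_force: 0.0
```

Emit:
{"op": "send_rows", "data": {
  "moves": [
    [0,0,0,0,20],
    [0,0,0,0,10],
    [0,0,0,0,5],
    [0,0,0,0,5],
    [0,0,0,0,5]
  ]
}}

```text
t: 3.82
tool_pos: [0.5136, 0.1196, 0.0827]
tcp_rot: [[1.0, 0.024, 0.002], [0.024, -1.0, -0.0], [0.002, 0.0, -1.0]]
ft_force: [-0.5, -1.5, 7.4]
finger_gap: 0.0135
grasp_force: 58.4
```

Emit:
{"op": "send_rows", "data": {
  "moves": [
    [0,8,0,0,5],
    [0,8,0,0,5],
    [-1,8,0,0,5],
    [0,8,0,0,5],
    [0,0,0,0,5]
  ]
}}

```text
t: 4.45
tool_pos: [0.5129, 0.1473, 0.0826]
tcp_rot: [[1.0, 0.021, 0.001], [0.021, -1.0, -0.006], [0.001, 0.006, -1.0]]
ft_force: [-4.1, -17.5, 15.2]
finger_gap: 0.0138
grasp_force: 60.6
```

Emit:
{"op": "send_rows", "data": {
  "moves": [
    [0,4,0,0,5],
    [0,3,0,0,5],
    [0,0,0,0,5]
  ]
}}

```text
t: 4.82
tool_pos: [0.513, 0.1475, 0.0824]
tcp_rot: [[1.0, 0.015, -0.001], [0.015, -1.0, -0.015], [-0.002, 0.015, -1.0]]
ft_force: [-9.6, -39.3, 26.0]
finger_gap: 0.0132
grasp_force: 64.6
```

Emit:
{"op": "send_rows", "data": {
  "moves": [
    [0,-6,0,0,5],
    [0,0,0,0,30],
    [0,0,0,0,45],
    [0,0,40,0,45],
    [0,0,60,0,45]
  ]
}}

```text
t: 5.45
tool_pos: [0.5105, 0.1529, 0.1812]
tcp_rot: [[1.0, 0.025, -0.004], [0.025, -1.0, 0.0], [-0.004, -0.0, -1.0]]
ft_force: [0.7, -0.1, -0.1]
finger_gap: 0.0447
grasp_force: 0.0
```

Emit:
{"op": "send_rows", "data": {
  "moves": [
    [-40,0,40,0,40],
    [-40,0,0,0,40],
    [-40,0,0,0,40],
    [0,0,0,0,40]
  ]
}}

```text
t: 5.95
tool_pos: [0.3899, 0.1531, 0.2216]
tcp_rot: [[1.0, 0.026, 0.001], [0.026, -1.0, -0.002], [0.001, 0.002, -1.0]]
ft_force: [0.5, 0.4, 0.3]
finger_gap: 0.04
grasp_force: 0.0
```

```bash
python3 - <<'E'
from h import *
im=cams.grab_frame("scene"); s=cams.grab_frame("top")
a=cv2.resize(im[160:270,170:330],None,fx=4,fy=4,interpolation=2)[:,:,::-1]
b=cv2.resize(s[150:215,195:355],None,fx=4,fy=4,interpolation=2)[:,:,::-1][:160]
cv2.imwrite("pics/g2.png",np.vstack([a,b])); print(arm.get_obs()["tool_pos"])
E
```

```text
[0.3919 0.1528 0.2217]
```

View pics/g2.png

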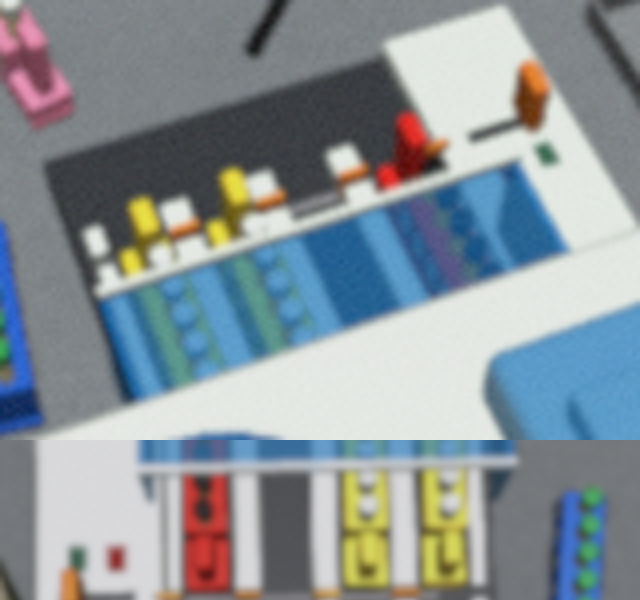

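The picture shows the gate open: teeth (orange) are behind the white guides and the paddle (530, 95) is by the green mark. Red is in lane 4, lane 3 is free, and yellows are in lanes 1 and 2. Candidates for "done": yellow fins at top (286,177) and (307,177), versus the pink look-alike (320,262), which stays. Next, the lane 2 yellow.

Emit:
{"op": "send_rows", "data": {
  "moves": [
    [30,-46,0,0,40],
    [30,-46,0,0,40],
    [30,-46,0,0,40],
    [29,-46,0,0,40],
    [29,-46,0,0,40]
  ]
}}

```text
t: 6.68
tool_pos: [0.5414, -0.0793, 0.2206]
tcp_rot: [[1.0, 0.024, -0.001], [0.024, -1.0, 0.0], [-0.001, -0.0, -1.0]]
ft_force: [0.5, 0.6, 0.7]
finger_gap: 0.0398
grasp_force: 0.0
```

Emit:
{"op": "send_rows", "data": {
  "moves": [
    [0,0,-30,0,40],
    [0,0,-30,0,40],
    [0,0,-10,0,40],
    [0,0,0,0,40]
  ]
}}

```text
t: 7.18
tool_pos: [0.54, -0.0774, 0.151]
tcp_rot: [[1.0, 0.024, -0.001], [0.024, -1.0, 0.001], [-0.001, -0.001, -1.0]]
ft_force: [0.5, 0.4, 0.8]
finger_gap: 0.0398
grasp_force: 0.0
```

```bash
python3 - <<'E'
from h import *
s=cams.grab_frame("scene");print(arm.get_obs()["tool_pos"],proj("scene",arm.get_obs()["tool_pos"]))
cv2.imwrite("pics/d2.png",cv2.resize(s[140:260,170:330],None,fx=4,fy=4,interpolation=2)[:,:,::-1])
E
```

```text
[ 0.5404 -0.0774  0.1519] [229.1799 198.4962]
```

View pics/d2.png

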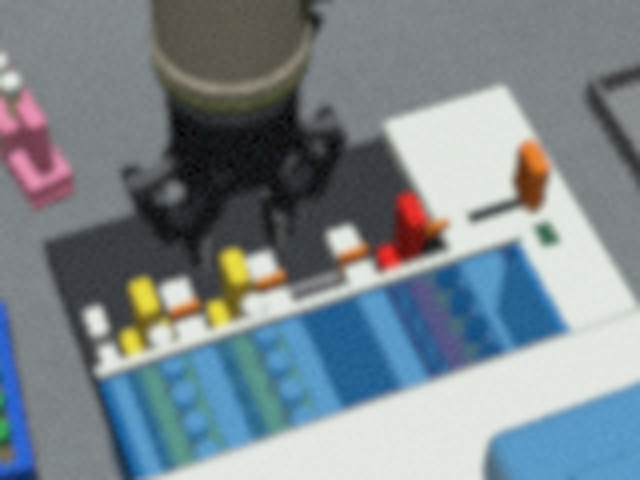

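Fingers (crop 200 and 280, 245) straddle the lane 2 fin (232, 265). Going down to grip.

Emit:
{"op": "send_rows", "data": {
  "moves": [
    [0,0,-30,0,40],
    [0,0,-24,0,40],
    [0,0,0,0,40],
    [0,0,0,0,25],
    [0,0,0,0,5]
  ],
  "force": 100
}}

```text
t: 7.85
tool_pos: [0.5407, -0.0777, 0.0988]
tcp_rot: [[1.0, 0.024, 0.002], [0.024, -1.0, -0.001], [0.002, 0.001, -1.0]]
ft_force: [-0.0, -0.4, 3.9]
finger_gap: 0.0125
grasp_force: 97.6
```

Emit:
{"op": "send_rows", "data": {
  "moves": [
    [0,0,0,0,5],
    [0,0,0,0,5],
    [0,0,0,0,5],
    [0,0,2,0,5],
    [0,0,0,0,5]
  ]
}}

```text
t: 8.48
tool_pos: [0.5397, -0.0776, 0.0995]
tcp_rot: [[1.0, 0.024, -0.0], [0.024, -1.0, -0.0], [-0.0, 0.0, -1.0]]
ft_force: [0.1, -0.5, -0.8]
finger_gap: 0.0129
grasp_force: 97.3
```

Emit:
{"op": "send_rows", "data": {
  "moves": [
    [-20,0,0,0,5],
    [-25,-1,0,0,5],
    [-25,0,0,0,5],
    [-25,-1,0,0,5],
    [-20,0,0,0,5]
  ]
}}

```text
t: 9.1
tool_pos: [0.4238, -0.0796, 0.0993]
tcp_rot: [[1.0, 0.024, -0.0], [0.024, -1.0, -0.0], [-0.0, 0.0, -1.0]]
ft_force: [-1.0, 1.1, -0.8]
finger_gap: 0.0129
grasp_force: 97.4
```

Emit:
{"op": "send_rows", "data": {
  "moves": [
    [0,0,30,0,5],
    [0,0,40,0,5],
    [0,0,40,0,5],
    [0,0,30,0,5],
    [0,0,0,0,5]
  ]
}}

```text
t: 9.72
tool_pos: [0.4257, -0.0796, 0.2412]
tcp_rot: [[1.0, 0.024, 0.004], [0.024, -1.0, -0.001], [0.004, 0.001, -1.0]]
ft_force: [0.7, -0.1, -1.4]
finger_gap: 0.0126
grasp_force: 97.6
```

Emit:
{"op": "send_rows", "data": {
  "moves": [
    [4,40,0,0,5],
    [4,50,0,0,5],
    [4,50,0,0,5],
    [4,50,0,0,5],
    [3,50,0,0,5]
  ]
}}

```text
t: 10.35
tool_pos: [0.4431, 0.1617, 0.2381]
tcp_rot: [[1.0, 0.024, -0.001], [0.024, -1.0, -0.0], [-0.001, 0.0, -1.0]]
ft_force: [0.9, 0.1, -2.0]
finger_gap: 0.0133
grasp_force: 97.7
```

Emit:
{"op": "send_rows", "data": {
  "moves": [
    [0,50,0,0,5],
    [0,50,0,0,5],
    [0,50,0,0,5],
    [0,40,0,0,5],
    [0,20,0,0,5]
  ]
}}

```text
t: 10.98
tool_pos: [0.4423, 0.3726, 0.2376]
tcp_rot: [[1.0, 0.027, -0.003], [0.027, -1.0, 0.0], [-0.003, -0.0, -1.0]]
ft_force: [0.2, -1.1, -1.9]
finger_gap: 0.0129
grasp_force: 97.6
```

Emit:
{"op": "send_rows", "data": {
  "moves": [
    [0,0,-30,0,5],
    [0,0,-40,0,5],
    [0,0,-30,0,5],
    [0,0,-15,0,5],
    [0,0,0,0,5]
  ]
}}

```text
t: 11.6
tool_pos: [0.4432, 0.3701, 0.1233]
tcp_rot: [[1.0, 0.024, -0.002], [0.024, -1.0, -0.001], [-0.002, 0.001, -1.0]]
ft_force: [0.4, 0.1, -0.9]
finger_gap: 0.0126
grasp_force: 97.7
```

```bash
python3 - <<'E'
from h import *
s=cams.grab_frame("scene");t=cams.grab_frame("top");o=arm.get_obs();print(o["tool_pos"],o["ft_force"])
cv2.imwrite("pics/tr.png",np.hstack([cv2.resize(x,None,fx=3,fy=3,interpolation=2)[:,:,::-1] for x in (s[110:230,300:430],t[130:250,110:240])]))
E
```

```text
[0.444  0.3709 0.1252] [ 0.0571 -0.2839 -1.4621]
```

View pics/tr.png

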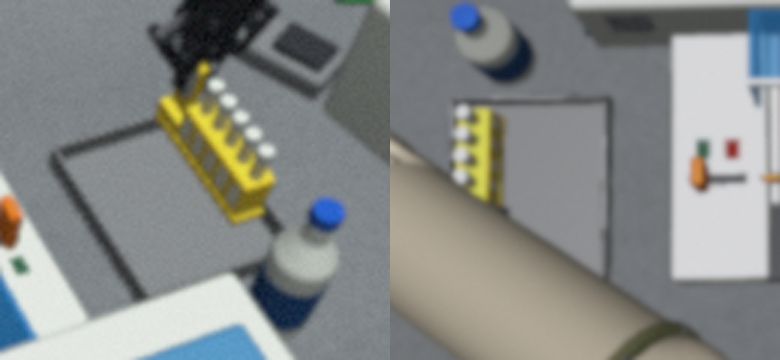

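The rack hangs level over the tray's left half (top crop 475, 155), clear of the bottle. Lowering it.

Emit:
{"op": "send_rows", "data": {
  "moves": [
    [0,0,-20,0,5],
    [0,0,-20,0,5],
    [0,0,-7,0,5],
    [0,0,-3,0,5],
    [0,0,0,0,5]
  ]
}}

```text
t: 12.32
tool_pos: [0.444, 0.3708, 0.0751]
tcp_rot: [[1.0, 0.024, 0.001], [0.024, -1.0, 0.001], [0.001, -0.001, -1.0]]
ft_force: [0.5, 0.9, -1.6]
finger_gap: 0.0128
grasp_force: 97.7
```

Emit:
{"op": "send_rows", "data": {
  "moves": [
    [0,0,-2,0,5],
    [0,0,0,0,5],
    [0,0,0,0,25],
    [0,0,0,0,40],
    [0,0,0,0,40]
  ]
}}

```text
t: 12.95
tool_pos: [0.4438, 0.3704, 0.0723]
tcp_rot: [[1.0, 0.024, 0.0], [0.024, -1.0, -0.0], [0.0, 0.0, -1.0]]
ft_force: [-0.2, 0.1, -0.3]
finger_gap: 0.0401
grasp_force: 0.0
```

Emit:
{"op": "send_rows", "data": {
  "moves": [
    [0,0,30,0,40],
    [0,0,50,0,40],
    [0,0,50,0,40],
    [0,-50,20,0,40],
    [0,-60,0,0,40]
  ]
}}

```text
t: 13.58
tool_pos: [0.444, 0.2607, 0.2241]
tcp_rot: [[1.0, 0.026, 0.003], [0.026, -1.0, 0.002], [0.003, -0.002, -1.0]]
ft_force: [0.7, -0.7, 0.4]
finger_gap: 0.0398
grasp_force: 0.0
```

Emit:
{"op": "send_rows", "data": {
  "moves": [
    [0,-60,0,0,40],
    [0,-60,0,0,40],
    [10,-60,0,0,40],
    [20,-60,0,0,40],
    [20,-50,0,0,40]
  ]
}}

```text
t: 14.2
tool_pos: [0.4938, -0.0314, 0.2227]
tcp_rot: [[1.0, 0.023, 0.001], [0.023, -1.0, -0.001], [0.001, 0.001, -1.0]]
ft_force: [0.5, 0.9, -0.1]
finger_gap: 0.04
grasp_force: 0.0
```

```bash
python3 - <<'E'
from h import *
t=cams.grab_frame("top");s=cams.grab_frame("scene");o=arm.get_obs();print(o["tool_pos"],o["ft_force"])
cv2.imwrite("pics/d1.png",np.hstack([cv2.resize(x,None,fx=3,fy=3,interpolation=2)[:,:,::-1] for x in (s[130:280,150:280],t[130:280,110:230])]))
E
```

```text
[ 0.4944 -0.0352  0.222 ] [-0.2633  0.8433  0.7288]
```

View pics/d1.png

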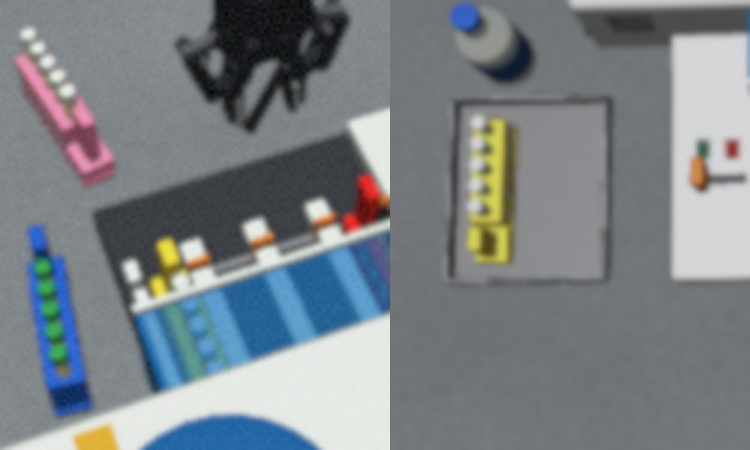

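The first yellow stands level in the tray (top crop 490, 190), and lane 1's yellow fin (168, 258) hasn't moved. Fetching that one the same way.

Emit:
{"op": "send_rows", "data": {
  "moves": [
    [23,-52,0,0,40],
    [23,-52,0,0,40],
    [0,0,-40,0,40],
    [0,0,-30,0,40],
    [0,0,0,0,40]
  ]
}}

```text
t: 14.92
tool_pos: [0.5381, -0.1322, 0.1504]
tcp_rot: [[1.0, 0.024, -0.004], [0.024, -1.0, 0.001], [-0.004, -0.001, -1.0]]
ft_force: [0.5, -0.3, 0.5]
finger_gap: 0.0398
grasp_force: 0.0
```

```bash
python3 - <<'E'
from h import *
s=cams.grab_frame("scene");o=arm.get_obs();print(o["tool_pos"],proj("scene",o["tool_pos"]))
h=cv2.cvtColor(s,cv2.COLOR_RGB2HSV); m=cv2.inRange(h,(24,120,120),(34,255,255))[200:240,190:225]
n,l,st,c=cv2.connectedComponentsWithStats(m);print(st,c)
print(proj("scene",[.540,-.139,.120]),proj("scene",[.540,-.139,.085]))
E
```

```text
[ 0.5392 -0.1324  0.1523] [208.0191 204.2659]
[[   0    0   35   40 1300]
 [  12    9   10   12   68]
 [  10   22    6    6   32]] [[17.1731 19.6415]
 [15.8088 14.4412]
 [12.5    24.5   ]]
[206.4541 212.3373] [207.3846 219.6272]
```

Fin measured at scene px (205.8, 214.4), as expected. Shift −6 mm in y and descend.

Emit:
{"op": "send_rows", "data": {
  "moves": [
    [1,-6,-10,0,40],
    [0,0,-30,0,40],
    [0,0,-14,0,40],
    [0,0,0,0,40],
    [0,0,0,0,25]
  ]
}}

```text
t: 15.6
tool_pos: [0.5412, -0.1389, 0.0994]
tcp_rot: [[1.0, 0.024, 0.001], [0.024, -1.0, -0.0], [0.001, 0.0, -1.0]]
ft_force: [0.3, 0.9, 0.1]
finger_gap: 0.0256
grasp_force: 0.0
```

Emit:
{"op": "send_rows", "data": {
  "moves": [
    [0,0,0,0,5],
    [0,0,0,0,5],
    [0,0,0,0,5],
    [0,0,2,0,5],
    [0,0,0,0,5]
  ]
}}

```text
t: 16.23
tool_pos: [0.5403, -0.1388, 0.1002]
tcp_rot: [[1.0, 0.024, -0.0], [0.024, -1.0, -0.0], [-0.0, 0.0, -1.0]]
ft_force: [0.1, 0.0, -1.0]
finger_gap: 0.0127
grasp_force: 97.3
```

Emit:
{"op": "send_rows", "data": {
  "moves": [
    [-20,0,0,0,5],
    [-25,-1,0,0,5],
    [-25,0,0,0,5],
    [-25,-1,0,0,5],
    [-20,0,0,0,5]
  ]
}}

```text
t: 16.85
tool_pos: [0.4243, -0.1409, 0.1001]
tcp_rot: [[1.0, 0.024, -0.001], [0.024, -1.0, -0.0], [-0.001, 0.0, -1.0]]
ft_force: [-1.2, 0.3, -1.3]
finger_gap: 0.013
grasp_force: 97.3
```

Emit:
{"op": "send_rows", "data": {
  "moves": [
    [0,0,30,0,5],
    [0,0,40,0,5],
    [0,0,40,0,5],
    [0,0,30,0,5],
    [0,0,0,0,5]
  ]
}}

```text
t: 17.48
tool_pos: [0.4265, -0.141, 0.2422]
tcp_rot: [[1.0, 0.024, 0.003], [0.024, -1.0, -0.002], [0.003, 0.002, -1.0]]
ft_force: [0.9, -1.2, -1.9]
finger_gap: 0.0129
grasp_force: 97.6
```

Emit:
{"op": "send_rows", "data": {
  "moves": [
    [4,40,0,0,5],
    [4,50,0,0,5],
    [4,50,0,0,5],
    [4,50,0,0,5],
    [2,50,0,0,5]
  ]
}}

```text
t: 18.1
tool_pos: [0.4428, 0.1006, 0.239]
tcp_rot: [[1.0, 0.024, -0.002], [0.024, -1.0, -0.0], [-0.002, 0.0, -1.0]]
ft_force: [0.5, 0.2, -2.1]
finger_gap: 0.0127
grasp_force: 97.6
```

Emit:
{"op": "send_rows", "data": {
  "moves": [
    [0,50,0,0,5],
    [0,50,0,0,5],
    [0,50,0,0,5],
    [0,31,0,0,5],
    [0,10,0,0,5]
  ]
}}

```text
t: 18.73
tool_pos: [0.4423, 0.2919, 0.2389]
tcp_rot: [[1.0, 0.027, -0.002], [0.027, -1.0, 0.0], [-0.002, -0.0, -1.0]]
ft_force: [-0.1, -0.7, -1.5]
finger_gap: 0.0125
grasp_force: 97.6
```

Emit:
{"op": "send_rows", "data": {
  "moves": [
    [0,0,-30,0,5],
    [0,0,-40,0,5],
    [0,0,-30,0,5],
    [0,0,-15,0,5],
    [0,0,0,0,5]
  ]
}}

```text
t: 19.35
tool_pos: [0.4432, 0.2894, 0.1246]
tcp_rot: [[1.0, 0.023, -0.002], [0.023, -1.0, -0.001], [-0.002, 0.001, -1.0]]
ft_force: [-0.3, 0.5, -0.5]
finger_gap: 0.0132
grasp_force: 97.7
```

```bash
python3 - <<'E'
from h import *
o=arm.get_obs();p=o["tool_pos"];print(p)
s=cams.grab_frame("scene")
h=cv2.cvtColor(s,cv2.COLOR_RGB2HSV); m=cv2.inRange(h,(22,120,100),(34,255,255)); m[:, :300]=0
n,l,st,c=cv2.connectedComponentsWithStats(m);print([(a,b) for a,b in zip(st,c) if a[4]>60][1:])
E
```

```text
[0.4432 0.2894 0.1246]
[(array([ 329,  137,   59,   57, 1116], dtype=int32), array([357.5448, 169.2939]))]
```

Emit:
{"op": "send_rows", "data": {
  "moves": [
    [0,0,-20,0,5],
    [0,0,-20,0,5],
    [0,0,-8,0,5],
    [0,0,-4,0,5],
    [0,0,0,0,5]
  ]
}}

```text
t: 20.02
tool_pos: [0.4437, 0.2905, 0.0737]
tcp_rot: [[1.0, 0.024, 0.0], [0.024, -1.0, 0.0], [0.0, -0.0, -1.0]]
ft_force: [0.1, 0.7, -1.0]
finger_gap: 0.0129
grasp_force: 97.7
```

Emit:
{"op": "send_rows", "data": {
  "moves": [
    [0,0,0,0,5],
    [0,0,0,0,25],
    [0,0,0,0,40],
    [0,0,0,0,40],
    [0,0,30,0,40]
  ]
}}

```text
t: 20.65
tool_pos: [0.4424, 0.2893, 0.1021]
tcp_rot: [[1.0, 0.024, -0.003], [0.024, -1.0, -0.002], [-0.003, 0.002, -1.0]]
ft_force: [0.4, -0.7, -0.1]
finger_gap: 0.04
grasp_force: 0.0
```

Emit:
{"op": "send_rows", "data": {
  "moves": [
    [0,0,50,0,40],
    [0,0,50,0,40],
    [0,-50,20,0,40],
    [0,-60,0,0,40],
    [0,-60,0,0,40]
  ]
}}

```text
t: 21.28
tool_pos: [0.4434, 0.1185, 0.2237]
tcp_rot: [[1.0, 0.024, 0.001], [0.024, -1.0, -0.0], [0.001, 0.0, -1.0]]
ft_force: [1.1, -0.2, 0.1]
finger_gap: 0.0397
grasp_force: 0.0
```

```bash
python3 - <<'E'
from h import *
t=cams.grab_frame("top");print(arm.get_obs()["tool_pos"])
cv2.imwrite("pics/w.png",np.hstack([cv2.resize(x,None,fx=4,fy=4,interpolation=2)[:,:,::-1] for x in (t[130:250,120:190],t[130:250,310:430])]))
E
```

```text
[0.4438 0.1102 0.2232]
```

View pics/w.png

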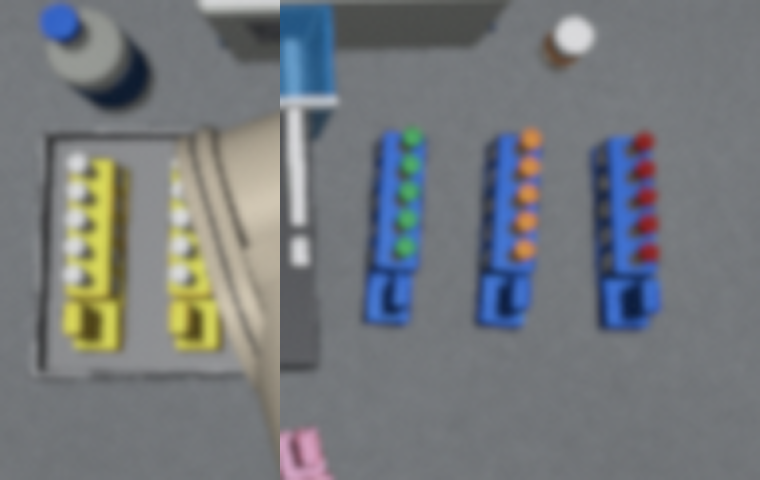

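Both yellows stand in the tray (crop 95,255 and 195,255), and the three blue racks are unmoved. Working out the blue grip points.

```bash
python3 - <<'E'
from h import *
g=lambda cx,cy,z:ray("top",320+cx/5-.4,130+cy/5-.4,z)
C=dict(green=([.543,-.2472],-5.15,(83,403)),orange=([.5417,-.338],-5.84,(226,407)),red=([.5393,-.4276],-1.3,(380,408)))
for n,(c,a,t) in C.items():
    a=np.radians(a);d=np.array([np.cos(a),np.sin(a)]);T=g(*t,0)[:2]; s=(T-c)@d; print(n,T,"tail s",s,"grip",np.array(c)+d*(s+.017),"spin to tool from 1.35deg",a-np.radians(1.35))
E
```

```text
green [ 0.4535 -0.2432] tail s -0.08945706017188058 grip [ 0.4708 -0.2407] spin to tool from 1.35deg -0.11344640137963143
orange [ 0.4514 -0.3351] tail s -0.09016177788994029 grip [ 0.4689 -0.3306] spin to tool from 1.35deg -0.12548917321839229
red [ 0.4512 -0.434 ] tail s -0.08796746430677094 grip [ 0.4684 -0.426 ] spin to tool from 1.35deg -0.046251225177849735
```

Emit:
{"op": "send_rows", "data": {
  "moves": [
    [0,-50,0,0,40],
    [5,-55,0,0,40],
    [5,-55,0,0,40],
    [5,-55,0,-0.05,40],
    [6,-55,0,-0.063,40]
  ]
}}

```text
t: 21.95
tool_pos: [0.4645, -0.1516, 0.2236]
tcp_rot: [[0.996, -0.091, 0.001], [-0.091, -0.996, -0.001], [0.001, 0.001, -1.0]]
ft_force: [1.5, 0.0, 0.6]
finger_gap: 0.0402
grasp_force: 0.0
```

Emit:
{"op": "send_rows", "data": {
  "moves": [
    [6,-50,0,0,40],
    [0,-30,-30,0,40],
    [0,0,-30,0,40],
    [0,0,-35,0,40],
    [0,0,0,0,40]
  ]
}}

```text
t: 22.58
tool_pos: [0.469, -0.2291, 0.1263]
tcp_rot: [[0.996, -0.089, -0.004], [-0.089, -0.996, 0.002], [-0.004, -0.002, -1.0]]
ft_force: [0.3, -0.4, -0.0]
finger_gap: 0.0402
grasp_force: 0.0
```

```bash
python3 - <<'E'
from h import *
s=cams.grab_frame("scene");o=arm.get_obs();p=o["tool_pos"];print(p,o["tcp_rot"][:,0])
print(proj("scene",[.471,-.2405,.09]),proj("scene",[.471,-.2405,.06]),proj("scene",p))
cv2.imwrite("pics/b1.png",cv2.resize(s[150:280,80:210],None,fx=4,fy=4,interpolation=2)[:,:,::-1])
E
```

```text
[ 0.4702 -0.2295  0.1282] [ 0.996  -0.0888 -0.0016]
[162.6059 208.8469] [164.331  214.9671] [164.4484 199.2019]
```

View pics/b1.png

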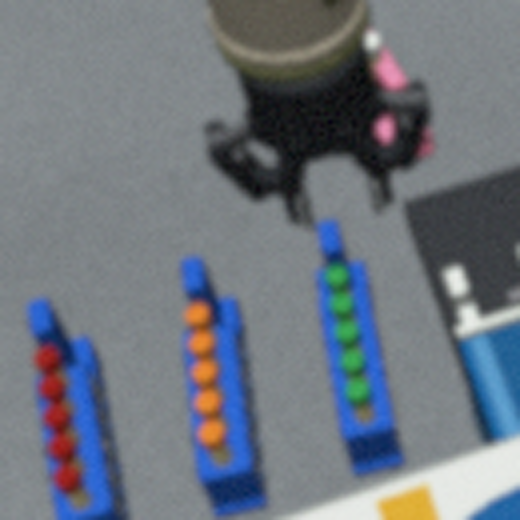

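Fin of the green-capped rack at scene px (162.5, 209), matching the estimate; the gripper is 11 mm too far left. Correct, descend, grip.

Emit:
{"op": "send_rows", "data": {
  "moves": [
    [1,-11,0,0,40],
    [0,0,-30,0,40],
    [0,0,-26,0,40],
    [0,0,-2,0,40],
    [0,0,0,0,25]
  ]
}}

```text
t: 23.25
tool_pos: [0.4724, -0.2415, 0.0719]
tcp_rot: [[0.996, -0.089, 0.002], [-0.089, -0.996, -0.001], [0.002, 0.001, -1.0]]
ft_force: [0.3, -0.1, 0.1]
finger_gap: 0.0255
grasp_force: 0.0
```

Emit:
{"op": "send_rows", "data": {
  "moves": [
    [0,0,0,0,5],
    [0,0,0,0,5],
    [0,0,0,0,5],
    [0,0,0,0,5]
  ]
}}

```text
t: 23.75
tool_pos: [0.4725, -0.2415, 0.0721]
tcp_rot: [[0.996, -0.089, 0.002], [-0.089, -0.996, -0.002], [0.002, 0.001, -1.0]]
ft_force: [-0.4, -0.3, 7.4]
finger_gap: 0.0126
grasp_force: 97.9
```

Emit:
{"op": "send_rows", "data": {
  "moves": [
    [0,0,20,0,5],
    [0,0,40,0,5],
    [0,0,50,0,5],
    [0,0,30,0,5],
    [0,0,0,0,5]
  ]
}}

```text
t: 24.38
tool_pos: [0.4728, -0.2413, 0.2133]
tcp_rot: [[0.996, -0.089, 0.004], [-0.089, -0.996, -0.003], [0.005, 0.002, -1.0]]
ft_force: [-0.6, 0.2, -1.9]
finger_gap: 0.0125
grasp_force: 97.7
```

Emit:
{"op": "send_rows", "data": {
  "moves": [
    [-28,0,15,0.0,5],
    [0,40,0,0.06,5],
    [0,50,0,0.053,5],
    [0,50,0,0,5],
    [0,50,0,0,5]
  ]
}}

```text
t: 25.0
tool_pos: [0.4427, -0.0493, 0.2244]
tcp_rot: [[1.0, 0.024, -0.001], [0.024, -1.0, -0.0], [-0.001, 0.0, -1.0]]
ft_force: [0.4, 0.5, -1.7]
finger_gap: 0.0128
grasp_force: 97.7
```

Emit:
{"op": "send_rows", "data": {
  "moves": [
    [0,34,0,0,5],
    [0,0,-30,0,5],
    [0,0,-30,0,5],
    [0,0,0,0,5],
    [0,0,0,0,5]
  ]
}}

```text
t: 25.62
tool_pos: [0.4438, -0.0168, 0.166]
tcp_rot: [[1.0, 0.024, 0.0], [0.024, -1.0, 0.0], [0.0, -0.0, -1.0]]
ft_force: [0.6, -0.6, -1.1]
finger_gap: 0.0125
grasp_force: 97.7
```

```bash
python3 - <<'E'
from h import *
s=cams.grab_frame("scene");t=cams.grab_frame("top");o=arm.get_obs();p=o["tool_pos"];print(p,o["tcp_rot"][:,0])
cv2.imwrite("pics/b2.png",np.hstack([cv2.resize(x,None,fx=3,fy=3,interpolation=2)[:,:,::-1] for x in (s[140:270,170:330],t[130:260,225:325])]))
E
```

```text
[ 0.4442 -0.0169  0.1664] [0.9997 0.0236 0.0017]
```

View pics/b2.png

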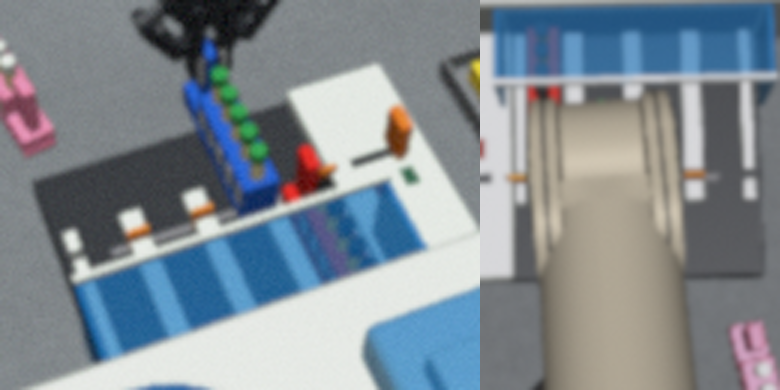

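The blue rack hangs level over lane 3, nose in front of the hood edge (crop 257, 195). Lower and push in.

Emit:
{"op": "send_rows", "data": {
  "moves": [
    [0,0,-30,0,5],
    [0,0,-25,0,5],
    [0,0,-8,0,5],
    [0,0,0,0,5],
    [0,0,0,0,5]
  ]
}}

```text
t: 26.35
tool_pos: [0.4442, -0.0169, 0.1033]
tcp_rot: [[1.0, 0.024, 0.002], [0.024, -1.0, -0.0], [0.001, 0.0, -1.0]]
ft_force: [-0.7, -0.5, -1.9]
finger_gap: 0.0126
grasp_force: 97.7
```

Emit:
{"op": "send_rows", "data": {
  "moves": [
    [15,0,0,0,5],
    [20,1,0,0,5],
    [20,0,0,0,5],
    [20,1,0,0,5],
    [0,0,0,0,5]
  ]
}}

```text
t: 26.98
tool_pos: [0.5203, -0.0146, 0.1024]
tcp_rot: [[1.0, 0.024, 0.001], [0.024, -1.0, 0.001], [0.001, -0.001, -1.0]]
ft_force: [-0.7, 0.4, -2.0]
finger_gap: 0.0127
grasp_force: 97.6
```

Emit:
{"op": "send_rows", "data": {
  "moves": [
    [8,0,0,0,5],
    [7,0,0,0,5],
    [4,0,-1,0,5],
    [0,0,0,0,5]
  ]
}}

```text
t: 27.48
tool_pos: [0.5378, -0.015, 0.1021]
tcp_rot: [[1.0, 0.024, 0.0], [0.024, -1.0, -0.001], [0.0, 0.001, -1.0]]
ft_force: [-4.8, -0.9, 7.6]
finger_gap: 0.0124
grasp_force: 99.1
```

Emit:
{"op": "send_rows", "data": {
  "moves": [
    [3,0,0,0,5],
    [2,0,0,0,5],
    [0,0,0,0,5]
  ]
}}

```text
t: 27.85
tool_pos: [0.5427, -0.0148, 0.1021]
tcp_rot: [[1.0, 0.024, 0.0], [0.024, -1.0, -0.001], [0.0, 0.001, -1.0]]
ft_force: [-5.1, -1.3, 7.8]
finger_gap: 0.0124
grasp_force: 99.2
```

Emit:
{"op": "send_rows", "data": {
  "moves": [
    [2,0,0.5,0,5],
    [2,0,0,0,5],
    [0,0,0,0,5]
  ]
}}

```text
t: 28.22
tool_pos: [0.5444, -0.0149, 0.1021]
tcp_rot: [[1.0, 0.024, -0.005], [0.024, -1.0, -0.001], [-0.005, 0.001, -1.0]]
ft_force: [-18.0, -0.6, 16.4]
finger_gap: 0.0123
grasp_force: 100.4
```

Emit:
{"op": "send_rows", "data": {
  "moves": [
    [2,0,0,0,5],
    [0,0,0,0,5]
  ]
}}

```text
t: 28.48
tool_pos: [0.5444, -0.0149, 0.102]
tcp_rot: [[1.0, 0.024, -0.01], [0.024, -1.0, -0.002], [-0.01, 0.002, -1.0]]
ft_force: [-31.1, -1.1, 27.1]
finger_gap: 0.0125
grasp_force: 101.9
```

Emit:
{"op": "send_rows", "data": {
  "moves": [
    [-4,0,0,0,5],
    [0,0,0,0,25],
    [0,0,0,0,40],
    [0,0,0,0,40],
    [0,0,30,0,40]
  ]
}}

```text
t: 29.1
tool_pos: [0.5433, -0.0149, 0.1302]
tcp_rot: [[1.0, 0.024, -0.004], [0.024, -1.0, 0.001], [-0.004, -0.001, -1.0]]
ft_force: [-0.1, -0.5, -0.7]
finger_gap: 0.0395
grasp_force: 0.0
```

Emit:
{"op": "send_rows", "data": {
  "moves": [
    [0,0,50,0,40],
    [-15,-20,40,0,40],
    [-20,-55,0,-0.06,40],
    [-20,-55,0,-0.065,40],
    [-20,-55,0,0,40]
  ]
}}

```text
t: 29.72
tool_pos: [0.4688, -0.2015, 0.2221]
tcp_rot: [[0.995, -0.102, 0.001], [-0.102, -0.995, -0.001], [0.001, 0.001, -1.0]]
ft_force: [0.8, -0.6, 0.6]
finger_gap: 0.0399
grasp_force: 0.0
```

Emit:
{"op": "send_rows", "data": {
  "moves": [
    [0,-55,0,0,40],
    [0,-55,0,0,40],
    [0,-20,-20,0,40],
    [0,0,-30,0,40],
    [0,0,-30,0,40]
  ]
}}

```text
t: 30.35
tool_pos: [0.4696, -0.3302, 0.1408]
tcp_rot: [[0.995, -0.102, 0.0], [-0.102, -0.995, -0.0], [0.0, -0.0, -1.0]]
ft_force: [-0.8, -0.3, -0.3]
finger_gap: 0.0405
grasp_force: 0.0
```

```bash
cat > fins.py <<'E'
from h import *
# blue pixels in scene view, components right of nothing: list tail-end (smallest v) centroid of each as fin top
s=cams.grab_frame("scene");o=arm.get_obs();print(o["tool_pos"],o["tcp_rot"][:2,0],o["finger_gap"])
h=cv2.cvtColor(s,cv2.COLOR_RGB2HSV);m=cv2.inRange(h,(108,150,90),(118,255,255))
n,l,st,c=cv2.connectedComponentsWithStats(m)
for i in range(1,n):
    if st[i][4]>60 and st[i][0]<240 and st[i][0]>70:
        ys,xs=np.where(l==i);k=ys<ys.min()+5;u,v=xs[k].mean(),ys.min()
        print(st[i],"fin top px",u,v,"world z.09",ray("scene",u,v+2,.09)[:2])
for p in ([.471,-.2405],[.469,-.3305],[.4684,-.426]): print(proj("scene",p+[.09]))
E
python3 fins.py
```

```text
[ 0.4677 -0.3289  0.1366] [ 0.9949 -0.1012] 0.039838151474050745
[129 225  17  54 359] fin top px 136.0 225 world z.09 [ 0.5021 -0.3172]
[ 94 235  19  55 396] fin top px 99.5 235 world z.09 [ 0.4997 -0.4089]
[162.6059 208.8469]
[128.3463 218.1537]
[ 90.8072 228.8609]
```

Emit:
{"op": "send_rows", "data": {
  "moves": [
    [1,-1,-30,0,40],
    [0,0,-30,0,40],
    [0,0,-5,0,40],
    [0,0,0,0,40],
    [0,0,0,0,25]
  ]
}}

```text
t: 31.02
tool_pos: [0.4713, -0.3313, 0.0784]
tcp_rot: [[0.995, -0.101, 0.002], [-0.101, -0.995, -0.001], [0.002, 0.001, -1.0]]
ft_force: [-1.0, 0.0, 0.2]
finger_gap: 0.0257
grasp_force: 0.0
```

Emit:
{"op": "send_rows", "data": {
  "moves": [
    [0,0,0,0,5],
    [0,0,0,0,5],
    [0,0,0,0,5],
    [0,0,0,0,5]
  ]
}}

```text
t: 31.52
tool_pos: [0.4712, -0.3314, 0.0783]
tcp_rot: [[0.995, -0.101, 0.002], [-0.101, -0.995, -0.001], [0.002, 0.001, -1.0]]
ft_force: [-1.6, 0.5, 6.9]
finger_gap: 0.012
grasp_force: 98.0
```

Emit:
{"op": "send_rows", "data": {
  "moves": [
    [0,0,20,0,5],
    [0,0,40,0,5],
    [0,0,50,0,5],
    [0,0,45,0,5],
    [0,0,0,0,5]
  ]
}}

```text
t: 32.15
tool_pos: [0.4722, -0.3315, 0.2371]
tcp_rot: [[0.995, -0.101, 0.006], [-0.101, -0.995, -0.005], [0.007, 0.004, -1.0]]
ft_force: [0.3, -0.3, -1.5]
finger_gap: 0.0121
grasp_force: 97.8
```

Emit:
{"op": "send_rows", "data": {
  "moves": [
    [-27,0,0,0.0,5],
    [0,40,0,0.06,5],
    [0,50,0,0.065,5],
    [0,50,0,0,5],
    [0,50,0,0,5]
  ]
}}

```text
t: 32.78
tool_pos: [0.4428, -0.1391, 0.2316]
tcp_rot: [[1.0, 0.024, -0.001], [0.024, -1.0, -0.0], [-0.001, 0.0, -1.0]]
ft_force: [1.6, -0.2, -1.4]
finger_gap: 0.0123
grasp_force: 97.8
```

Emit:
{"op": "send_rows", "data": {
  "moves": [
    [0,50,0,0,5],
    [0,12,-20,0,5],
    [0,0,-30,0,5],
    [0,0,-20,0,5],
    [0,0,0,0,5]
  ]
}}

```text
t: 33.4
tool_pos: [0.4422, -0.0785, 0.1606]
tcp_rot: [[1.0, 0.024, -0.003], [0.024, -1.0, 0.001], [-0.003, -0.001, -1.0]]
ft_force: [0.3, -0.3, -0.3]
finger_gap: 0.0126
grasp_force: 97.8
```

Emit:
{"op": "send_rows", "data": {
  "moves": [
    [1,-1,-25,0,5],
    [0,0,-20,0,5],
    [0,0,-7,0,5],
    [0,0,0,0,5],
    [0,0,0,0,5]
  ]
}}

```text
t: 34.02
tool_pos: [0.4451, -0.0799, 0.1108]
tcp_rot: [[1.0, 0.024, 0.001], [0.024, -1.0, -0.001], [0.001, 0.001, -1.0]]
ft_force: [0.3, 0.1, -0.2]
finger_gap: 0.0124
grasp_force: 97.9
```

Emit:
{"op": "send_rows", "data": {
  "moves": [
    [15,0,0,0,5],
    [20,1,0,0,5],
    [20,0,0,0,5],
    [20,1,0,0,5],
    [0,0,0,0,5]
  ]
}}

```text
t: 34.65
tool_pos: [0.5213, -0.0774, 0.11]
tcp_rot: [[1.0, 0.024, 0.001], [0.024, -1.0, 0.001], [0.001, -0.001, -1.0]]
ft_force: [-0.8, 0.6, -0.4]
finger_gap: 0.0123
grasp_force: 97.8
```

Emit:
{"op": "send_rows", "data": {
  "moves": [
    [8,0,-1,0,5],
    [7,0,-0.5,0,5],
    [4,0,0,0,5],
    [2,0,0,0,5],
    [0,0,0,0,5]
  ]
}}

```text
t: 35.28
tool_pos: [0.5406, -0.0778, 0.1084]
tcp_rot: [[1.0, 0.024, 0.0], [0.024, -1.0, -0.0], [0.0, 0.0, -1.0]]
ft_force: [-0.6, -0.7, -1.4]
finger_gap: 0.0119
grasp_force: 97.8
```

Emit:
{"op": "send_rows", "data": {
  "moves": [
    [2,0,0,0,5],
    [2,0,0,0,5],
    [0,0,0,0,5]
  ]
}}

```text
t: 35.65
tool_pos: [0.5447, -0.0778, 0.1084]
tcp_rot: [[1.0, 0.024, 0.0], [0.024, -1.0, -0.0], [0.0, 0.0, -1.0]]
ft_force: [0.3, -0.6, -1.2]
finger_gap: 0.0119
grasp_force: 97.8
```

Emit:
{"op": "send_rows", "data": {
  "moves": [
    [2,0,-0.5,0,5],
    [2,0,0,0,5],
    [0,0,0,0,5]
  ]
}}

```text
t: 36.02
tool_pos: [0.5464, -0.078, 0.1082]
tcp_rot: [[1.0, 0.024, -0.005], [0.024, -1.0, -0.001], [-0.005, 0.001, -1.0]]
ft_force: [-17.0, 0.2, 16.5]
finger_gap: 0.0124
grasp_force: 100.4
```

Emit:
{"op": "send_rows", "data": {
  "moves": [
    [2,0,0,0,5],
    [0,0,0,0,5]
  ]
}}

```text
t: 36.28
tool_pos: [0.5465, -0.078, 0.1081]
tcp_rot: [[1.0, 0.023, -0.01], [0.023, -1.0, -0.001], [-0.01, 0.001, -1.0]]
ft_force: [-29.7, -0.1, 27.0]
finger_gap: 0.0121
grasp_force: 101.7
```

Emit:
{"op": "send_rows", "data": {
  "moves": [
    [-4,0,0,0,5],
    [0,0,0,0,25],
    [0,0,0,0,40],
    [0,0,0,0,40],
    [0,0,30,0,40]
  ]
}}

```text
t: 36.9
tool_pos: [0.5452, -0.0778, 0.1362]
tcp_rot: [[1.0, 0.024, -0.004], [0.024, -1.0, 0.001], [-0.004, -0.001, -1.0]]
ft_force: [1.9, -0.1, 1.0]
finger_gap: 0.0401
grasp_force: 0.0
```

Emit:
{"op": "send_rows", "data": {
  "moves": [
    [0,0,50,0,40],
    [-15,-20,30,0,40],
    [-20,-55,0,-0.047,40],
    [-20,-55,0,0,40],
    [-20,-55,0,0,40]
  ]
}}

```text
t: 37.52
tool_pos: [0.4708, -0.2645, 0.2181]
tcp_rot: [[1.0, -0.023, 0.001], [-0.023, -1.0, -0.001], [0.001, 0.001, -1.0]]
ft_force: [0.7, -0.4, -0.2]
finger_gap: 0.0402
grasp_force: 0.0
```

Emit:
{"op": "send_rows", "data": {
  "moves": [
    [0,-55,0,0,40],
    [0,-55,0,0,40],
    [0,-50,-20,0,40],
    [0,0,-30,0,40],
    [0,0,-20,0,40]
  ]
}}

```text
t: 38.15
tool_pos: [0.4712, -0.4226, 0.1459]
tcp_rot: [[1.0, -0.024, -0.001], [-0.024, -1.0, 0.001], [-0.001, -0.001, -1.0]]
ft_force: [0.2, 1.2, 0.3]
finger_gap: 0.0399
grasp_force: 0.0
```

```bash
sed -i 's/>60 and/>15 and/' fins.py; python3 fins.py
```

```text
[ 0.4706 -0.4214  0.1437] [ 0.9997 -0.0224] 0.04006995987498399
[226 202   6  13  54] fin top px 228.04545454545453 202 world z.09 [ 0.5151 -0.0736]
[223 215   6   5  26] fin top px 225.34615384615384 215 world z.09 [ 0.5513 -0.0933]
[ 87 225   7  10  49] fin top px 89.72727272727273 225 world z.09 [ 0.4619 -0.4278]
[ 94 235  19  55 388] fin top px 99.41935483870968 235 world z.09 [ 0.4997 -0.4091]
[162.6059 208.8469]
[128.3463 218.1537]
[ 90.8072 228.8609]
```

Emit:
{"op": "send_rows", "data": {
  "moves": [
    [-2,-5,-30,0,40],
    [0,0,-30,0,40],
    [0,0,-14,0,40],
    [0,0,0,0,40],
    [0,0,0,0,25]
  ]
}}

```text
t: 38.83
tool_pos: [0.4704, -0.4281, 0.0754]
tcp_rot: [[1.0, -0.023, 0.002], [-0.023, -1.0, -0.001], [0.002, 0.001, -1.0]]
ft_force: [0.7, -1.0, 0.8]
finger_gap: 0.0257
grasp_force: 0.0
```

Emit:
{"op": "send_rows", "data": {
  "moves": [
    [0,0,0,0,5],
    [0,0,0,0,5],
    [0,0,0,0,5],
    [0,0,0,0,5]
  ]
}}

```text
t: 39.33
tool_pos: [0.4702, -0.4284, 0.0754]
tcp_rot: [[1.0, -0.023, 0.002], [-0.023, -1.0, -0.002], [0.002, 0.002, -1.0]]
ft_force: [-1.3, -0.1, 6.9]
finger_gap: 0.0119
grasp_force: 98.0
```

Emit:
{"op": "send_rows", "data": {
  "moves": [
    [0,0,20,0,5],
    [0,0,40,0,5],
    [0,0,50,0,5],
    [0,0,45,0,5],
    [0,0,0,0,5]
  ]
}}

```text
t: 39.95
tool_pos: [0.4711, -0.4288, 0.2345]
tcp_rot: [[1.0, -0.023, 0.006], [-0.023, -1.0, -0.005], [0.006, 0.005, -1.0]]
ft_force: [-0.4, -0.6, -1.8]
finger_gap: 0.0121
grasp_force: 97.8
```

Emit:
{"op": "send_rows", "data": {
  "moves": [
    [-26,0,0,0.0,5],
    [0,40,0,0.047,5],
    [0,50,0,0,5],
    [0,50,0,0,5],
    [0,50,0,0,5]
  ]
}}

```text
t: 40.58
tool_pos: [0.4429, -0.236, 0.2285]
tcp_rot: [[1.0, 0.024, -0.001], [0.024, -1.0, 0.0], [-0.001, -0.0, -1.0]]
ft_force: [1.2, 0.1, -1.0]
finger_gap: 0.0122
grasp_force: 97.7
```

Emit:
{"op": "send_rows", "data": {
  "moves": [
    [0,50,0,0,5],
    [0,47,-10,0,5],
    [0,0,-30,0,5],
    [0,0,-20,0,5],
    [0,0,0,0,5]
  ]
}}

```text
t: 41.2
tool_pos: [0.4422, -0.1404, 0.1675]
tcp_rot: [[1.0, 0.024, -0.003], [0.024, -1.0, 0.001], [-0.003, -0.001, -1.0]]
ft_force: [0.8, -0.9, -1.6]
finger_gap: 0.0125
grasp_force: 97.8
```

Emit:
{"op": "send_rows", "data": {
  "moves": [
    [1,-1,-30,0,5],
    [0,0,-25,0,5],
    [0,0,-7,0,5],
    [0,0,0,0,5],
    [0,0,0,0,5]
  ]
}}

```text
t: 41.82
tool_pos: [0.4452, -0.1421, 0.108]
tcp_rot: [[1.0, 0.024, 0.002], [0.024, -1.0, -0.001], [0.001, 0.001, -1.0]]
ft_force: [-0.1, 0.1, -0.7]
finger_gap: 0.0125
grasp_force: 97.8
```

Emit:
{"op": "send_rows", "data": {
  "moves": [
    [15,0,0,0,5],
    [20,1,0,0,5],
    [20,0,0,0,5],
    [20,1,0,0,5],
    [0,0,0,0,5]
  ]
}}

```text
t: 42.45
tool_pos: [0.5214, -0.1393, 0.1071]
tcp_rot: [[1.0, 0.025, 0.001], [0.025, -1.0, 0.001], [0.001, -0.001, -1.0]]
ft_force: [0.2, 0.2, -1.9]
finger_gap: 0.0123
grasp_force: 97.8
```

Emit:
{"op": "send_rows", "data": {
  "moves": [
    [8,0,0,0,5],
    [7,0,0,0,5],
    [4,0,0,0,5],
    [2,0,0,0,5],
    [0,0,0,0,5]
  ]
}}

```text
t: 43.08
tool_pos: [0.5405, -0.1398, 0.1068]
tcp_rot: [[1.0, 0.024, -0.0], [0.024, -1.0, -0.0], [-0.0, 0.0, -1.0]]
ft_force: [-0.1, -0.2, -1.5]
finger_gap: 0.0126
grasp_force: 97.8
```

Emit:
{"op": "send_rows", "data": {
  "moves": [
    [2,0,-1.5,0,5],
    [2,0,0,0,5],
    [2,0,0,0,5],
    [0,0,0,0,5]
  ]
}}

```text
t: 43.58
tool_pos: [0.5469, -0.1399, 0.1054]
tcp_rot: [[1.0, 0.024, 0.001], [0.024, -1.0, -0.0], [0.001, 0.0, -1.0]]
ft_force: [1.0, 0.1, 0.2]
finger_gap: 0.0127
grasp_force: 98.1
```

Emit:
{"op": "send_rows", "data": {
  "moves": [
    [2,0,0,0,5],
    [2,0,0,0,5],
    [0,0,0,0,5]
  ]
}}

```text
t: 43.95
tool_pos: [0.5486, -0.1399, 0.1054]
tcp_rot: [[1.0, 0.023, -0.005], [0.023, -1.0, -0.0], [-0.005, 0.0, -1.0]]
ft_force: [-15.3, 1.0, 11.5]
finger_gap: 0.0123
grasp_force: 99.9
```

Emit:
{"op": "send_rows", "data": {
  "moves": [
    [2,0,0,0,5],
    [0,0,0,0,5],
    [-4,0,0,0,5],
    [0,0,0,0,25],
    [0,0,0,0,40]
  ]
}}

```text
t: 44.58
tool_pos: [0.5489, -0.1398, 0.1053]
tcp_rot: [[1.0, 0.024, 0.001], [0.024, -1.0, 0.0], [0.001, 0.0, -1.0]]
ft_force: [0.6, -0.7, 0.6]
finger_gap: 0.0398
grasp_force: 0.0
```

Emit:
{"op": "send_rows", "data": {
  "moves": [
    [0,0,0,0,40],
    [0,0,30,0,40],
    [0,0,50,0,40],
    [0,0,40,0,40],
    [-60,0,0,0,40]
  ]
}}

```text
t: 45.2
tool_pos: [0.4921, -0.1392, 0.2285]
tcp_rot: [[1.0, 0.026, 0.007], [0.026, -1.0, 0.001], [0.007, -0.0, -1.0]]
ft_force: [-1.0, -0.7, 0.5]
finger_gap: 0.0405
grasp_force: 0.0
```

Emit:
{"op": "send_rows", "data": {
  "moves": [
    [-30,50,0,0,40],
    [-20,50,0,0,40],
    [0,50,0,0,40],
    [0,50,0,0,40],
    [0,50,0,0,40]
  ]
}}

```text
t: 45.82
tool_pos: [0.4384, 0.1117, 0.2256]
tcp_rot: [[1.0, 0.024, 0.001], [0.024, -1.0, -0.001], [0.001, 0.001, -1.0]]
ft_force: [0.5, -0.2, -0.1]
finger_gap: 0.04
grasp_force: 0.0
```

```bash
python3 - <<'E'
from h import *
s=cams.grab_frame("scene");t=cams.grab_frame("top");o=arm.get_obs();print(o["tool_pos"],o["tcp_rot"][:,0])
cv2.imwrite("pics/e1.png",np.hstack([cv2.resize(x,None,fx=3,fy=3,interpolation=2)[:,:,::-1] for x in (s[140:270,190:320],t[130:260,195:325])]))
E
```

```text
[0.4379 0.1158 0.2259] [0.9995 0.0315 0.0013]
```

View pics/e1.png

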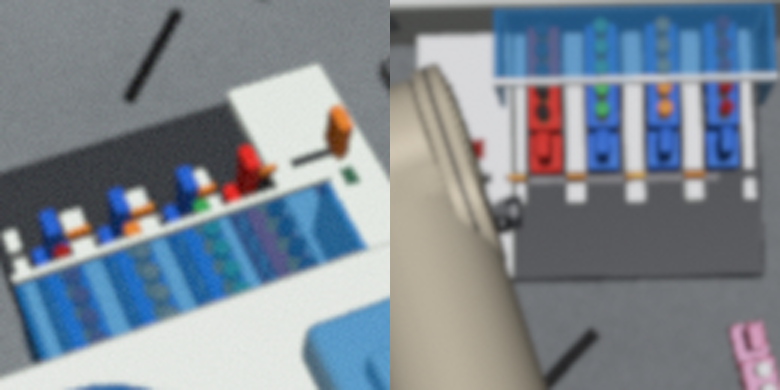

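All three blue racks sit home, with tails level with the red rack's (top crop row ~172), and the paddle (338,130) is still at green. Now lock the gate.

Emit:
{"op": "send_rows", "data": {
  "moves": [
    [40,17,0,0,40],
    [35,17,0,0,40],
    [0,0,-40,0,40],
    [0,0,0,0,40],
    [0,0,0,0,40]
  ]
}}

```text
t: 46.55
tool_pos: [0.5137, 0.144, 0.1865]
tcp_rot: [[1.0, 0.024, 0.001], [0.024, -1.0, -0.0], [0.001, 0.0, -1.0]]
ft_force: [-0.1, 0.9, -0.5]
finger_gap: 0.0402
grasp_force: 0.0
```

Emit:
{"op": "send_rows", "data": {
  "moves": [
    [0,4,-40,0,40],
    [0,0,-40,0,40],
    [0,0,-23,0,40],
    [0,0,0,0,40],
    [0,0,0,0,25]
  ],
  "force": 60
}}

```text
t: 47.18
tool_pos: [0.5146, 0.1483, 0.0843]
tcp_rot: [[1.0, 0.023, 0.003], [0.023, -1.0, 0.0], [0.003, -0.0, -1.0]]
ft_force: [0.4, -0.5, -0.3]
finger_gap: 0.025
grasp_force: 0.0
```

Emit:
{"op": "send_rows", "data": {
  "moves": [
    [0,0,0,0,5],
    [0,0,0,0,5],
    [0,0,0,0,5],
    [0,0,0,0,5]
  ]
}}

```text
t: 47.68
tool_pos: [0.5147, 0.1472, 0.0843]
tcp_rot: [[1.0, 0.023, 0.003], [0.023, -1.0, -0.002], [0.002, 0.002, -1.0]]
ft_force: [-2.2, -4.7, 10.2]
finger_gap: 0.0131
grasp_force: 58.8
```

Emit:
{"op": "send_rows", "data": {
  "moves": [
    [0,-8,0,0,5],
    [0,-8,0,0,5],
    [0,-6,0,0,5],
    [0,-4,0,0,5],
    [0,0,0,0,5]
  ]
}}

```text
t: 48.3
tool_pos: [0.5153, 0.1222, 0.0843]
tcp_rot: [[1.0, 0.023, 0.004], [0.023, -1.0, 0.0], [0.004, -0.0, -1.0]]
ft_force: [1.9, 0.5, 8.6]
finger_gap: 0.0131
grasp_force: 59.5
```

Emit:
{"op": "send_rows", "data": {
  "moves": [
    [0,-3,0,0,5],
    [0,-3,0,0,5],
    [0,-2,0,0,5],
    [0,0,0,0,5]
  ]
}}

```text
t: 48.8
tool_pos: [0.5154, 0.116, 0.0844]
tcp_rot: [[1.0, 0.025, 0.005], [0.025, -1.0, 0.003], [0.005, -0.003, -1.0]]
ft_force: [4.7, 6.7, 4.1]
finger_gap: 0.0132
grasp_force: 59.0
```

Emit:
{"op": "send_rows", "data": {
  "moves": [
    [0,-3,0,0,5],
    [0,0,0,0,5]
  ]
}}

```text
t: 49.05
tool_pos: [0.5154, 0.1159, 0.0846]
tcp_rot: [[1.0, 0.027, 0.006], [0.027, -1.0, 0.007], [0.006, -0.007, -1.0]]
ft_force: [6.7, 18.1, -2.1]
finger_gap: 0.0131
grasp_force: 58.9
```

Emit:
{"op": "send_rows", "data": {
  "moves": [
    [0,3,0,0,5],
    [0,0,0,0,25],
    [0,0,0,0,40],
    [0,0,40,0,40],
    [0,0,50,0,40]
  ]
}}

```text
t: 49.68
tool_pos: [0.5126, 0.1134, 0.1726]
tcp_rot: [[1.0, 0.023, -0.003], [0.023, -1.0, -0.0], [-0.003, 0.0, -1.0]]
ft_force: [1.5, -0.3, 0.3]
finger_gap: 0.0399
grasp_force: 0.0
```

Emit:
{"op": "send_rows", "data": {
  "moves": [
    [0,0,40,0,40],
    [-40,0,0,0,40],
    [-40,-50,0,0,40],
    [0,-50,0,0,40],
    [0,-50,0,0,40]
  ]
}}

```text
t: 50.3
tool_pos: [0.4337, -0.0368, 0.2128]
tcp_rot: [[1.0, 0.023, 0.001], [0.023, -1.0, -0.002], [0.001, 0.002, -1.0]]
ft_force: [0.5, -0.8, -0.0]
finger_gap: 0.0401
grasp_force: 0.0
```

```bash
python3 - <<'E'
from h import *
s=cams.grab_frame("scene");t=cams.grab_frame("top")
cv2.imwrite("pics/e2.png",np.hstack([cv2.resize(x,None,fx=3,fy=3,interpolation=2)[:,:,::-1] for x in (s[130:280,190:310],t[110:260,120:260])]))
E
```

```text
(no output)
```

View pics/e2.png

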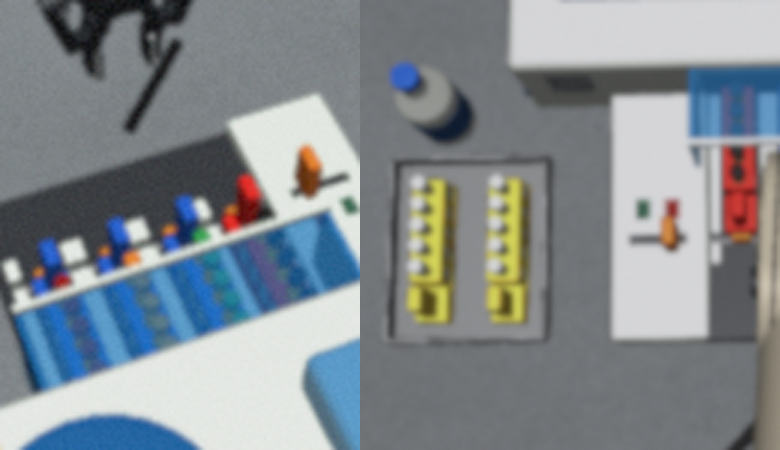

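The picture shows the gate locked: paddle (310,170) at the red mark, with an orange tooth behind each rack. Both yellows stand in the tray, and the red rack and the bottle are undisturbed.

```bash
python3 -c "
from plant import arm
print(arm.sign_off())"
```

```text
the job is handed in; nothing more can be done
None
```

The changeover is done and handed in at about 50 s: both yellow racks are in the tray, all three blue racks are fully home in lanes 1–3, the gate is locked, and the red rack, bottle and jar were not touched.

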